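Lid-spring check on a bench microcentrifuge

ROBOT

A 6-joint arm with a two-finger parallel gripper is mounted at the origin on the work surface. World frame = base frame: x ahead of the robot, y to its left, z up, the work surface at z = 0. Lengths are in mm, angles in degrees, forces in N, time in s.
With the tool pointing down it reaches from about 325 to 775 mm from the base axis. Payload 9.3 kg.
Tool frame: the origin (TCP) lies at the very end of the fingers, on their centre line; the grasp point (between the pads) lies 19 mm behind it (robot.grasp_offset is the distance from the TCP to the grasp point, in mm); z points along the fingers, y is the direction in which the jaws open and shut (so a half turn about z gives the same grasp; the last joint's range is limited). The gripper opens to 85 mm and grips with 20 to 120 N. Pads are 22 mm wide; open, the fingers measure 114 mm over their backs; the gripper's body (76 mm by 85 mm) begins 54 mm behind the grasp point. The pads swing forward as they close: fully open they stand 13 mm farther back than shut.
Start: joints at [55.371, 14.817, 1.232, 76.415, 0, 81.257], TCP at [240.123, 494.811, 231.279] pointing down, gripper open.
Joint ranges: [-174.27, 174.27], [-52.1, 104.24], [-59.71, 78.15], [-110.17, 111.67], [-87.03, 83.33], [-180, 180]. Speed limits (degrees/s): [127.2, 127.2, 159.86, 180, 180, 180].

INTERFACE

Orientations are given as a 3x3 rotation matrix whose columns are the frame's x, y, z axes.
In Python, from bench import robot, imaging, ticket gives the robot as it stands.
- The arm moves only by the tool step_arm, never from a script. Its argument "moves" is a list of rows, each a list of 6 numbers: the shift along the tool's x, y, z in units of 30 mm (1.0 is 30 mm), then the turn, a rotation vector about the tool's x, y, z in degrees. A call has 1 to 12 rows; each row shifts and turns the pose as measured when the row begins, along the tool's axes as they then stand; what a row does not reach is not made up. A row lasts 1/8 s, in which the tool goes at most 62.5 mm and 10.7 degrees, less where a joint would pass 70% of its speed; a pose out of reach is approached as far as the arm can. A call is refused whole if a number of a shift passes 1 or a number of a turn 10.7, either way. A call with a gripper value outside its range is refused whole. "hand" is the opening, from 0 (shut) to 1 (fully open), set as the call begins (left out, the last holds). The fingers move at their own pace and stop on an object; the grip force is fixed at half the most. Time passes only in rows, so rows that do not move let the fingers close. It gives the time, the measured TCP pose, the force and the opening at its end, in the units of the state.
- robot.observe(): the state, without advancing time (a new reading comes with each control period).
- imaging.capture(name): name is "side" or "top" or "wrist"; returns the picture (480x640x3 uint8, red, green, blue); there is no depth.
- imaging.camera_model(name): a dict with "camera_matrix" (3x3 intrinsics, pixels), "view" (4x4, takes a point from world to camera coordinates). Camera axes: x right, y down, z forward; pixel columns grow to the right and rows downward; lengths in mm; the calibration is good to about 2 mm. A picture is of the moment at which its call begins: read the wrist's pose just before it. camera_model takes no time and is no camera call; for the wrist camera it gives the pose at the moment of the call.
- ticket.finish_job(): hands the job in, once; it reports no verdict.
The state is a dict: "t": time; "joint_pos": joint angles; "dq": joint speeds; "joint_torque": joint torques, N m; "tool_pos": TCP position; "tool_rot": TCP orientation; "contact_force": force on the tool from outside, world axes, zero at the start; "wrist_torque": the same for the moment, N m; "width": opening from 0.0 (shut) to 1.0 (fully open).
Only numpy, scipy, OpenCV 4.12 (cv2) and the standard library are available. Lean on these libraries where they do the work, as an engineer would, in place of code of your own. Each camera call takes 0.05 s, during which the arm holds its last target. There are 200 camera calls.

TASK

Check the lid spring of the microcentrifuge: press its round lid-release button fully down and let it come up again, so that the lid pops ajar, then raise the lid past its balance point, where the spring takes over its weight. Ease it back and finish holding the lid steady just below that point, less than ten degrees below it, so that the spring can be adjusted; the program ends while the robot still holds it there. Never let the lid fly up to its stop or slam shut, and leave everything else on the bench where it is.

Things in the scene. Friction and masses are not known exactly. Their poses are not given: they have to be found in the camera images.
- centrifuge: Low bench microcentrifuge, white, with a grey round lid; 260 deep (x), 240 wide (y), 142 high; fixed to the bench, turned by up to 18 degrees. Origin: centre of its underside, on the bench; x from front to back, y to its left, z up; the front (-x) faces the robot. Housing 118 high, lower deck in front. Lid: disc 190 across, 22 thick, centred at x 20, y 0 when shut, its top 142 above the bench.
- deck (a point): Middle of the low flat deck along the front of the centrifuge, 74 above the bench; the deck is 52 deep (x -130 to -78 of the centrifuge) and 240 wide. On it: the release button at the right (y -80), a flat display in the middle, two small black dials at the left (y 62 and 97; 25 across, 13 high; no part of this job).
- release (a joint): Spring push button that opens the lid latch, in m: 0 up, 0.006 fully down against its stop. It takes about 1.2 N to start moving and about 5 N to be fully down, and springs up by itself. The latch lets go at about 0.004.
- release_top (a point): Centre of the top face of the round grey release button, 22 across, standing 6 proud of a black collar 38 across; 92 above the bench when up, at x -105, y -80 of the centrifuge. Pressed straight down.
- lid (a joint): Opening angle of the lid, rad: 0 shut and latched, 1.5 open stop. A press of the button frees it: a sprung pin lifts it ajar to about 0.08 and keeps it there. Lid 0.85 kg; a spring in the hinge carries part of it. Balance point 1.05 rad (60 degrees): below it the lid falls shut (held by 1.7 N upward at the grip when nearly shut, 0.4 N at 0.9 rad), above it the spring swings it up to the stop.
- lid_grip (a point): Point in the black bar sticking out 47 from the front of the lid disc (the grip: 36 wide, 16 thick): mid width, 14 from its front end, 8 below its top. 130 above the bench with the lid shut; 218 from the hinge along the lid, 12 above it. Axes turn with the lid: x to the hinge, y along it, z out of the lid's top. Pinch its parallel sides across the width from above; it can turn between the fingers.
- lid_hinge (a point): Middle of the lid's hinge axis, at x 110, y 0 of the centrifuge, 118 above the bench; the axis is level, along the centrifuge's y. As the lid opens its front rises and swings back, away from the robot.
- tube_rack: White rack of microtubes, 130 x 58 x 47 high, loose, at the left of the centrifuge; leave alone. Origin: centre of its underside.
- beaker: Small glass beaker, 52 across, 68 high, loose, at the right of the centrifuge; leave alone. Origin: centre of its underside.
- oil_bottle: Small amber bottle, 28 across, 68 high, loose, before the front left of the centrifuge; leave alone. Origin: centre of its underside.
- dishes: Two stacked clear petri dishes, 90 across, 32 high, loose, before the front right of the centrifuge; leave alone. Origin: centre of its underside.
- reagent_bottle: Amber glass bottle, 62 across, 130 high, loose, far out to one side; leave alone. Origin: centre of its underside.
- slide_box: Flat slate-blue slide box, 98 x 84 x 33 high, loose, far out to one side; leave alone. Origin: centre of its underside.
- pipette: White pipette lying on the bench, about 220 long, 27 high, loose, left in front; leave alone. Origin: on the bench under its middle.

How it is judged:
By the outcome, as a careful person would: the job done as asked, in the order asked, and still so for the second after the job is handed in, while the arm keeps its last pose, push and grip.
It also fails if it takes over 58 s, if anything falls off the work surface, if the arm or the gripper's body presses on something with over 40 N, if the wrist force passes 120 N, or if a joint passes its speed limit or range.

## Working session

There is one attempt and no reset: what is moved stays moved. The work goes in short steps, Python scripts to look and compute and a tool call to move; the robot and the scene stay as the last step left them, time stands still between calls to the robot, and variables do not carry over. Pictures are saved under pics/ and viewed, on a budget of 10 in all, crops included, one or two more only if the job needs it, and the job is handed in when it is done.

Besides the shell and the picture viewer there is one more tool, called after "Call:" as name([rows], argument=value, ...), one row to a line, values as JSON. step_arm: Moves the arm, as the interface text tells. Its arguments: {"type":"object","properties":{"moves":{"type":"array","items":{"type":"array","items":{"type":"number"}}},"hand":{"type":"number"}},"required":["moves"]}

```bash
mkdir -p pics; ls; python3 - <<'E'
from bench import robot, imaging, ticket
import cv2,numpy as np
s=robot.observe(); print({k:np.round(v,3).tolist() for k,v in s.items()})
for n in("top","side"):
    im=imaging.capture(n); cv2.imwrite(f"pics/{n}0.png",im[:,:,::-1]); m=imaging.camera_model(n); print(n,np.round(m["camera_matrix"],1).tolist(),np.round(m["view"],3).tolist())
E
```

```text
pics
{'t': 0.0, 'joint_pos': [55.37, 14.852, 1.189, 76.416, 0.002, 81.258], 'dq': [0.049, -0.031, 0.033, -0.159, 0.141, -0.125], 'joint_torque': [0.001, -55.564, 34.453, 0.014, -0.0, -0.0], 'tool_pos': [239.954, 494.582, 230.651], 'tool_rot': [[-0.9, 0.437, -0.001], [0.437, 0.9, -0.001], [0.0, -0.001, -1.0]], 'contact_force': [-0.307, -0.062, 0.553], 'wrist_torque': [0.024, -0.035, -0.043], 'width': 1.001}
top [[610.7, 0.0, 319.8], [0.0, 610.7, 239.6], [0.0, 0.0, 1.0]] [[-0.015, -1.0, -0.004, 7.841], [-0.993, 0.016, -0.115, 514.052], [0.115, 0.003, -0.993, 1866.676], [0.0, 0.0, 0.0, 1.0]]
side [[465.6, 0.0, 317.4], [0.0, 465.6, 252.2], [0.0, 0.0, 1.0]] [[0.927, -0.376, 0.004, -460.203], [-0.235, -0.587, -0.775, 197.047], [0.293, 0.717, -0.633, 1039.708], [0.0, 0.0, 0.0, 1.0]]
```

View pics/top0.png

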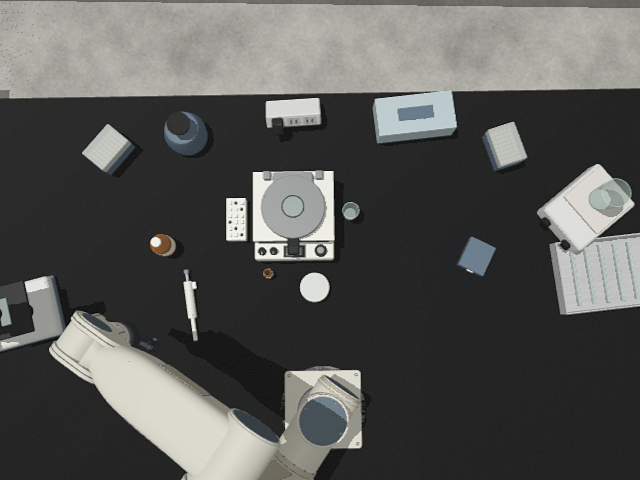

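View pics/side0.png

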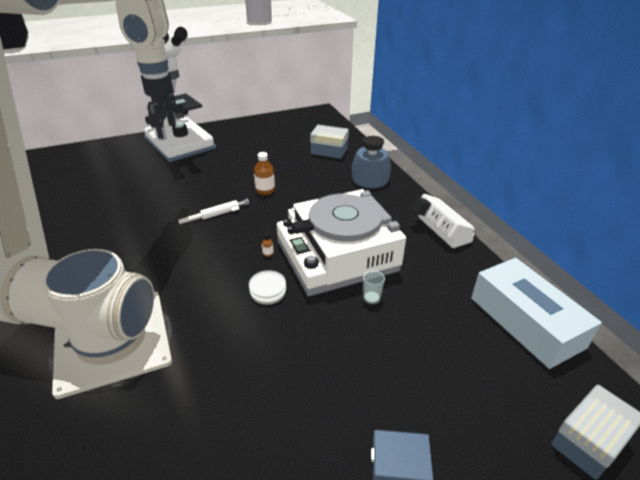

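The top view shows the centrifuge at about (293,215), with the button at (320,251), the grip at (293,247) and the lid centre at (293,207). It is nearly square to the robot. Next I'll measure it.

```bash
cat > h.py <<'E'
import numpy as np,cv2
from bench import robot, imaging, ticket
def ray(m,u,v,z):
    K,V=np.array(m["camera_matrix"]),np.array(m["view"]); R,t=V[:3,:3],V[:3,3]
    c=-R.T@t; d=R.T@np.linalg.solve(K,[u,v,1]); return c+d*(z-c[2])/d[2]
def proj(m,p):
    K,V=np.array(m["camera_matrix"]),np.array(m["view"]); q=K@(V[:3,:3]@np.array(p)+V[:3,3]); return q[:2]/q[2]
E
python3 - <<'E'
from h import *
im=cv2.imread("pics/top0.png"); m=imaging.camera_model("top")
c=im[160:270,220:350]
# white housing top quad
g=cv2.cvtColor(c,cv2.COLOR_BGR2GRAY)
w=(g>190).astype(np.uint8)
n,l,st,ce=cv2.connectedComponentsWithStats(w)
print(st[:, :].tolist())
hs=cv2.cvtColor(c,cv2.COLOR_BGR2HSV)
lid=((g>110)&(g<170)).astype(np.uint8)
lid=cv2.morphologyEx(lid,cv2.MORPH_OPEN,np.ones((5,5)))
cs,_=cv2.findContours(lid,0,1); k=max(cs,key=cv2.contourArea); e=cv2.fitEllipse(cv2.convexHull(k)); print(e)
print("lid centre",ray(m,e[0][0]+220,e[0][1]+160,142))
# back housing edges (z118): corners
for n_,(u,v,z) in dict(button=(320.5,251,92),grip=(293,247,138)).items(): print(n_,ray(m,u,v,z))
cv2.imwrite("pics/c0.png",cv2.resize(c,None,fx=6,fy=5,interpolation=cv2.INTER_CUBIC))
E
```

```text
[[0, 0, 130, 110, 11113], [84, 11, 12, 7, 26], [81, 11, 33, 69, 845], [33, 12, 34, 69, 951], [51, 12, 4, 4, 8], [56, 12, 7, 1, 7], [6, 38, 20, 42, 743], [127, 57, 2, 1, 2], [35, 83, 41, 16, 327], [80, 83, 33, 16, 278]]
((73.25064849853516, 43.142208099365234), (65.38428497314453, 69.6295394897461), 4.798518657684326)
lid centre [610.35600499  76.17315128 142.        ]
button [472.60353541  -1.6992922   92.        ]
grip [481.15356807  78.40541841 138.        ]
```

View pics/c0.png

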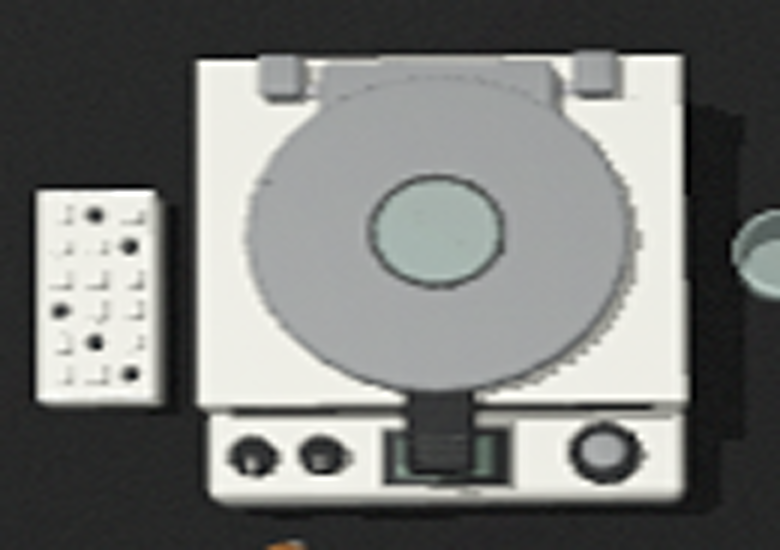

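The crop shows the lid disc centred at (437,232), the button at (605,450), the grip's front end at (441,472), and the housing's front edge running from (197,407) to (687,402).

```bash
python3 - <<'E'
from h import *
m=imaging.camera_model("top")
P=lambda u,v,z: ray(m,(u+.5)/6+220-.5,(v+.5)/5+160-.5,z)
L=P(437,232,142);B=P(605,450,92);G=P(441,472,138);a=P(197,407,118);b=P(687,402,118);c=P(195,58,118);d=P(684,55,118)
print(L,B,G)
for p,q in((b,a),(d,c)): print("y dir deg",np.degrees(np.arctan2(*(-(q-p)[[0]],(q-p)[1]))),np.linalg.norm(q-p))
for p,q in((a,c),(b,d),(G,L)): print("x dir deg",np.degrees(np.arctan2((q-p)[1],(q-p)[0])))
v=(B-L)[:2]; w=np.array([-125,-80]); print("L->B",np.degrees(np.arctan2(v[1],v[0])-np.arctan2(w[1],w[0])),np.linalg.norm(v),np.linalg.norm(w))
src=np.array([[20,0],[-105,-80],[-122,0]],float);dst=np.array([L[:2],B[:2],G[:2]])
sc=src-src.mean(0);dc=dst-dst.mean(0);th=np.arctan2((sc[:,0]*dc[:,1]-sc[:,1]*dc[:,0]).sum(),(sc*dc).sum())
R=np.array([[np.cos(th),-np.sin(th)],[np.sin(th),np.cos(th)]]);t=dst.mean(0)-R@src.mean(0)
print("fit",np.degrees(th),t,(dst-(src@R.T+t)))
for n,p in dict(release=(-105,-80),grip=(-108,0),hinge=(110,0)).items(): print(n,R@p+t)
E
```

```text
[601.88237103  78.71052407 142.        ] [476.8205762   -1.51386067  92.        ] [460.61194328  78.36932154 138.        ]
y dir deg [-0.188446] 241.72011369555338
y dir deg [-0.4931992] 244.43496938353087
x dir deg 0.13044757807083543
x dir deg -0.609388669014173
x dir deg 0.13838300938335993
L->B 0.06003399627537039 148.58130580359506 148.4082207965583
fit 0.012018689739596604 [582.09936823  78.53646823] [[-0.21699676  0.16986053]
 [-0.2955756  -0.02830526]
 [ 0.51257236 -0.14155527]]
release [477.1161518   -1.48555541]
grip [474.09937061  78.51381353]
hinge [692.09936581  78.55954245]
```

Fit: the yaw is about 0°, with release at (477,-1.5), grip at (474,78.5) and hinge at x=692. I'll square the tool, then travel to the button with the fingers shut.

Call:
step_arm([
  [0,0,0,0,0,-8.7],
  [0,0,0,0,0,-8.7],
  [0,0,0,0,0,-8.5],
  [-0.5,-1,0,0,0,0],
  [-0.5,-1,0,0,0,0],
  [-0.5,-1,0,0,0,0],
  [-0.5,-1,0,0,0,0],
  [-0.5,-1,0,0,0,0],
  [-0.5,-1,0,0,0,0],
  [-0.5,-1,0,0,0,0],
  [-0.5,-1,0,0,0,0],
  [-0.5,-1,0,0,0,0],
], hand=0)

```text
t: 1.6
tool_pos: [380.8, 219.1, 227.2]
tool_rot: [[-1.0, -0.02, -0.007], [-0.02, 1.0, -0.007], [0.007, -0.007, -1.0]]
contact_force: [1.3, 1.8, -0.2]
width: -0.0
```

Call:
step_arm([
  [-0.4,-0.95,0.1,0,0,0],
  [-0.4,-0.95,0.1,0,0,0],
  [-0.4,-0.95,0.1,0,0,0],
  [-0.4,-0.95,0.2,0,0,0],
  [-0.4,-0.95,0.2,0,0,0],
  [-0.4,-0.95,0.3,0,0,0],
  [-0.4,-0.95,0.3,0,0,0],
  [-0.2,-0.6,0.3,0,0,0],
  [0,0,0.5,0,0,-1],
  [0,0,0.2,0,-10,0],
  [0,0,0,0,0,0],
])

```text
t: 2.98
tool_pos: [475.2, -7.0, 151.7]
tool_rot: [[-0.986, -0.034, 0.161], [-0.034, 0.999, 0.001], [-0.161, -0.005, -0.987]]
contact_force: [-0.2, 0.2, 0.7]
width: -0.002
```

```bash
python3 - <<'E'
from h import *
s=robot.observe(); m=imaging.camera_model("wrist"); im=imaging.capture("wrist")[:,:,::-1].copy()
print(s["tool_pos"],s["tool_rot"],s["contact_force"])
for p,c in (((477.1,-1.5,92),(0,0,255)),((474,78.5,138),(0,255,0)),((460,78.5,138),(0,255,0)),(s["tool_pos"],(255,0,0))):
    q=proj(m,p); print(q); cv2.drawMarker(im,tuple(int(x) for x in q),c,0,12,1)
cv2.imwrite("pics/w1.png",im)
E
```

```text
[475.19665315  -6.98417264 151.65286543] [[-9.86316340e-01 -3.39575036e-02  1.61328750e-01]
 [-3.42565273e-02  9.99412642e-01  9.28450101e-04]
 [-1.61265520e-01 -4.61081723e-03 -9.86900285e-01]] [-0.23540218  0.16391689  0.69007263]
[329.14038256 249.98952793]
[519.03014571 303.49004312]
[528.04670693 276.07349137]
[318.74618927 320.82334736]
```

View pics/w1.png

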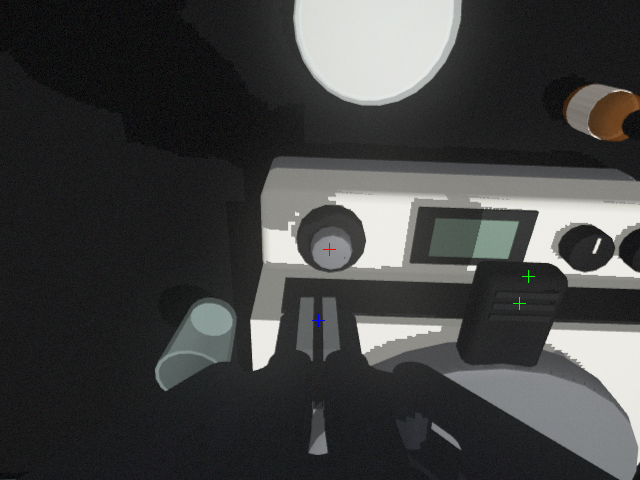

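The predicted button (red) and grip (green) marks land on the real ones, so the fit is good. Descending to just above the button.

Call:
step_arm([
  [0.1,0.06,0.6,0,0,2],
  [0.1,0.06,0.6,0,0,0],
  [0.1,0.0,0.5,0,0,0],
  [0,0,0,0,0,0],
])

```text
t: 3.52
tool_pos: [481.6, -4.8, 103.0]
tool_rot: [[-0.987, 0.002, 0.163], [0.002, 1.0, -0.001], [-0.163, -0.001, -0.987]]
contact_force: [-0.2, 1.0, 0.3]
width: -0.001
```

Call:
step_arm([
  [0.22,0.07,0.2,0,0,0],
  [0.05,0,0.17,0,0,0],
  [0.02,0,0.1,0,0,0],
  [0.02,0,0.1,0,0,0],
])

```text
t: 4.03
tool_pos: [477.5, -2.8, 89.8]
tool_rot: [[-0.986, 0.001, 0.169], [0.001, 1.0, -0.003], [-0.169, -0.003, -0.986]]
contact_force: [-23.0, 3.3, 55.5]
width: 0.002
```

The force rose to 55 N, which means it hit a stop. I'll back off straight up and look.

Call:
step_arm([
  [-0.03,0,-0.15,0,0,0],
  [-0.05,0,-0.3,0,0,0],
  [-0.05,0,-0.5,0,0,0],
  [-0.1,0,-0.7,0,0,0],
  [0,0,0,0,0,0],
])

```text
t: 4.65
tool_pos: [475.7, -2.7, 143.1]
tool_rot: [[-0.985, 0.001, 0.17], [0.001, 1.0, -0.003], [-0.17, -0.003, -0.985]]
contact_force: [0.0, -0.5, -0.7]
width: -0.0
```

```bash
python3 - <<'E'
from h import *
m=imaging.camera_model("wrist"); a=imaging.capture("wrist")[:,:,::-1].copy(); s=robot.observe()
mm=imaging.camera_model("side"); b=imaging.capture("side")[:,:,::-1]
print(s["tool_pos"],s["contact_force"])
# grip top-front projected for lid angles
for th in (0,.08):
    for n,pp in (("end",(-232,20)),("grip",(-218,20))):
        c,sn=np.cos(th),np.sin(th); p=(692+pp[0]*c+pp[1]*sn,78.5,118-pp[0]*sn+pp[1]*c); print(th,n,proj(m,p),proj(mm,p))
b=cv2.resize(b[170:310,260:420],(640,560),interpolation=cv2.INTER_CUBIC)
cv2.imwrite("pics/w2.png",np.hstack([cv2.resize(a,(400,300)),cv2.resize(b,(400,300))]))
E
```

```text
[475.1984968   -2.65664031 142.06366032] [ 0.27060059 -0.00765702 -0.09107741]
0 end [528.30634545 280.64757756] [291.77747366 226.13260737]
0 grip [519.85531761 309.2464594 ] [297.13194754 224.89183108]
0.08 end [550.38616275 316.39935005] [292.45074696 219.77099836]
0.08 grip [538.69516312 344.0304448 ] [297.84770266 218.92076805]
```

View pics/w2.png

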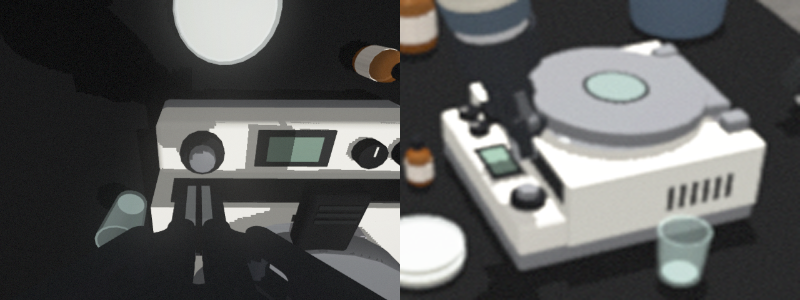

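The lid is ajar: the grip end sits at about (540,310) in the wrist view, against a predicted 550,316 ajar and 528,281 shut. The button is up again. The 55 N came from the low finger edge near the button's rim, so I can't be sure of a full stroke. I'll press once more, gently, with that edge over the button's centre.

Call:
step_arm([
  [-0.03,0.02,0.6,0,0,0],
  [-0.02,0.02,0.5,0,0,0],
  [-0.02,0,0.3,0,0,0],
  [0,0,0.05,0,0,0],
  [0,0,0,0,0,0],
])

```text
t: 5.38
tool_pos: [483.2, -1.3, 95.0]
tool_rot: [[-0.986, 0.002, 0.164], [0.001, 1.0, -0.002], [-0.164, -0.002, -0.986]]
contact_force: [-0.2, -0.7, 1.4]
width: 0.004
```

Call:
step_arm([
  [0,0,0.05,0,0,0],
  [0.01,0,0.05,0,0,0],
])

```text
t: 5.62
tool_pos: [483.4, -1.4, 92.6]
tool_rot: [[-0.986, 0.002, 0.165], [0.001, 1.0, -0.002], [-0.165, -0.002, -0.986]]
contact_force: [-1.6, -0.3, 2.2]
width: 0.0
```

Call:
step_arm([
  [0.01,0,0.05,0,0,0],
  [0.01,0,0.05,0,0,0],
])

```text
t: 5.88
tool_pos: [483.6, -1.4, 90.6]
tool_rot: [[-0.986, 0.002, 0.167], [0.001, 1.0, -0.003], [-0.167, -0.003, -0.986]]
contact_force: [-9.1, 0.6, 24.5]
width: -0.002
```

24.5 N against the stop, about 6 mm after first contact, so the button is fully down. I'll release it, rise, open the hand and go above the grip.

Call:
step_arm([
  [-0.02,0,-0.1,0,0,0],
  [-0.05,0,-0.3,0,0,0],
  [-0.1,0,-0.9,0,0,0],
  [-0.1,0,-1,0,0,0],
  [-0.1,0,-1,0,0,0],
  [0,0,0,0,9.6,0],
  [0,0.9,0,0,0,0],
  [0,0.9,0,0,0,0],
  [0,0.8,0,0,0,0],
  [0,0,0,0,0,0],
], hand=0)

```text
t: 7.12
tool_pos: [478.8, 78.6, 195.8]
tool_rot: [[-1.0, 0.003, -0.004], [0.003, 1.0, -0.003], [0.004, -0.003, -1.0]]
contact_force: [-0.1, -0.9, 0.5]
width: 0.0
```

Call:
step_arm([
  [0.1,0,0,0,0,0],
  [0,0,0,0,0,0],
  [0,0,0,0,0,0],
  [0,0,0,0,0,0],
], hand=1)

```text
t: 7.62
tool_pos: [475.6, 76.8, 196.2]
tool_rot: [[-1.0, 0.005, -0.004], [0.005, 1.0, -0.004], [0.004, -0.004, -1.0]]
contact_force: [0.1, -0.2, -0.4]
width: 0.843
```

```bash
python3 - <<'E'
from h import *
m=imaging.camera_model("wrist"); a=imaging.capture("wrist")[:,:,::-1].copy(); s=robot.observe()
print(s["tool_pos"],s["contact_force"],s["width"])
for th,col in ((0,(0,0,255)),(.08,(0,255,0))):
    for pp in ((-232,20),(-218,20)):
        c,sn=np.cos(th),np.sin(th); p=(692+pp[0]*c+pp[1]*sn,78.5,118-pp[0]*sn+pp[1]*c); q=proj(m,p);print(th,q); cv2.drawMarker(a,tuple(int(x) for x in q),col,0,12,1)
cv2.imwrite("pics/w3.png",a)
E
```

```text
[475.64537176  76.87850911 196.19625642] [ 0.47636241  1.03665425 -0.7346662 ] 0.9274383917494299
0 [321.90954944 236.58974614]
0 [321.94972839 261.66016805]
0.08 [322.20334448 253.63014342]
0.08 [322.2216416  279.38386434]
```

View pics/w3.png

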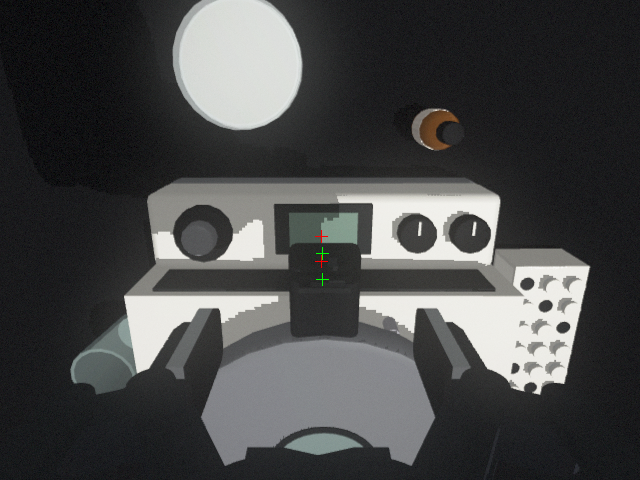

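The bar is centred between the open fingers, at column 325 against a predicted 322. Its front end is at about row 246, so the lid is ajar. Descending and gripping.

Call:
step_arm([
  [0,0.03,0.7,0,0,0],
  [0,0.03,0.7,0,0,0],
  [0,0,0.6,0,0,0],
  [0,0,0.26,0,0,0],
  [0,0,0,0,0,0],
], hand=1)

```text
t: 8.3
tool_pos: [476.2, 77.8, 127.2]
tool_rot: [[-1.0, 0.006, -0.002], [0.006, 1.0, -0.004], [0.002, -0.004, -1.0]]
contact_force: [-0.4, -0.4, 0.5]
width: 0.997
```

Call:
step_arm([
  [0,0,0,0,0,0],
  [0,0,0,0,0,0],
  [0,0,0,0,0,0],
  [0,0,0,0,0,0],
  [0,0,0,0,0,0],
  [0,0,0,0,0,0],
  [0,0,0,0,0,0],
  [0,0,0,0,0,0],
], hand=0)

```text
t: 9.3
tool_pos: [477.0, 80.0, 129.4]
tool_rot: [[-1.0, 0.005, 0.001], [0.005, 1.0, 0.001], [-0.001, 0.001, -1.0]]
contact_force: [-0.3, 2.0, -0.1]
width: 0.408
```

Gripped: opening 0.41, about 35 mm, and lid angle about 0.086 rad. Raising along the arc in 4° rows.

Call:
step_arm([
  [-0.05,0,-0.25,0,0,0],
  [-0.09,0,-0.5,0,0,0],
  [-0.12,0,-0.49,0,0,0],
  [-0.15,0,-0.48,0,0,0],
  [-0.18,0,-0.47,0,0,0],
  [0,0,0,0,0,0],
])

```text
t: 10.05
tool_pos: [498.1, 79.9, 197.3]
tool_rot: [[-1.0, 0.005, 0.004], [0.005, 1.0, 0.004], [-0.004, 0.004, -1.0]]
contact_force: [-0.2, 1.1, -3.0]
width: 0.41
```

```bash
cat >> h.py <<'E'
def lid():
    s=robot.observe(); g=s["tool_pos"]-19*np.zeros(3)+(-19)*np.array(s["tool_rot"])[:,2]
    d=g-np.array([692,78.5,118]); ph=np.degrees(np.arctan2(d[2],-d[0])); r=np.hypot(d[0],d[2])
    print("t",round(s["t"],2),"g",g.round(1),"phi",ph.round(2),"theta",(ph-3.15).round(2),"r",r.round(1),"F",np.round(s["contact_force"],1),"T",np.round(s["wrist_torque"],2),"w",round(s["width"],3)); print(np.round(s["tool_rot"],3).tolist())
E
python3 -c "
from h import *
lid()"
```

```text
t 10.05 g [498.   79.9 216.3] phi 26.88 theta 23.73 r 217.5 F [-0.2  1.1 -3. ] T [ 0.02  0.36 -0.2 ] w 0.41
[[-1.0, 0.005, 0.004], [0.005, 1.0, 0.004], [-0.004, 0.004, -1.0]]
```

Call:
step_arm([
  [-0.24,0,-0.44,0,0,0],
  [-0.28,0,-0.42,0,0,0],
  [-0.31,0,-0.4,0,0,0],
  [-0.33,0,-0.38,0,0,0],
  [-0.36,0,-0.36,0,0,0],
  [-0.38,0,-0.33,0,0,0],
  [0,0,0,0,0,0],
])

```text
t: 10.92
tool_pos: [551.5, 79.8, 263.9]
tool_rot: [[-1.0, 0.004, -0.011], [0.004, 1.0, 0.005], [0.011, 0.005, -1.0]]
contact_force: [-0.3, 0.4, -0.7]
width: 0.411
```

```bash
python3 -c "
from h import *
lid()"
```

```text
t 10.93 g [551.7  79.7 282.9] phi 49.61 theta 46.46 r 216.5 F [-0.3  0.4 -0.7] T [ 0.04 -0.1  -0.12] w 0.411
[[-1.0, 0.004, -0.011], [0.004, 1.0, 0.005], [0.011, 0.005, -1.0]]
```

Call:
step_arm([
  [-0.39,0,-0.32,0,0,0],
  [-0.41,0,-0.3,0,0,0],
  [-0.43,0,-0.27,0,0,0],
  [-0.45,0,-0.23,0,0,0],
  [-0.23,0,-0.1,0,0,0],
  [-0.23,0,-0.09,0,0,0],
  [0,0,0,0,0,0],
])

```text
t: 11.8
tool_pos: [611.5, 79.6, 299.7]
tool_rot: [[-1.0, 0.004, -0.023], [0.004, 1.0, 0.005], [0.023, 0.005, -1.0]]
contact_force: [-2.1, 1.2, 0.7]
width: 0.407
```

```bash
python3 - <<'E'
from h import *
lid()
b=imaging.capture("side")[:,:,::-1]; cv2.imwrite("pics/s2.png",cv2.resize(b[100:340,200:460],(780,600)[:2],interpolation=cv2.INTER_CUBIC) if 0 else cv2.resize(b[110:330,220:460],(654,600)))
E
```

```text
t 11.8 g [611.9  79.5 318.7] phi 68.25 theta 65.1 r 216.1 F [-2.1  1.2  0.7] T [-0.22  0.68 -0.38] w 0.407
[[-1.0, 0.004, -0.023], [0.004, 1.0, 0.005], [0.023, 0.005, -1.0]]
```

View pics/s2.png

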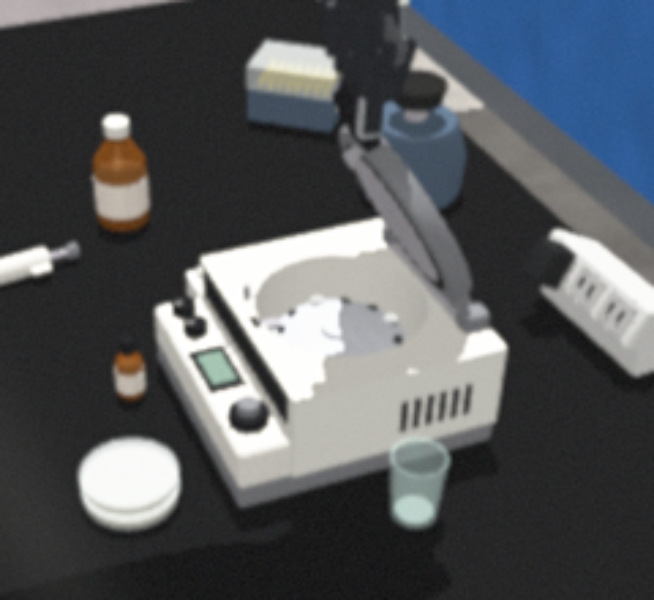

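The side view shows the lid held steeply open in the fingers, with nothing else moved. Geometry puts it at 65°. I'll go a little further for margin, then ease back.

Call:
step_arm([
  [-0.36,0,-0.13,0,0,0],
  [0,0,0,0,0,0],
  [0.24,0,0.09,0,0,0],
  [0.24,0,0.09,0,0,0],
  [0.23,0,0.1,0,0,0],
  [0.23,0,0.11,0,0,0],
  [0.22,0,0.12,0,0,0],
  [0,0,0,0,0,0],
])

```text
t: 12.85
tool_pos: [586.2, 79.7, 287.8]
tool_rot: [[-1.0, 0.003, -0.016], [0.003, 1.0, 0.004], [0.016, 0.004, -1.0]]
contact_force: [2.8, 0.2, -1.2]
width: 0.407
```

```bash
python3 -c "
from h import *
lid()"
```

```text
t 12.85 g [586.5  79.6 306.8] phi 60.8 theta 57.65 r 216.3 F [ 2.8  0.2 -1.2] T [-0.05 -1.14 -0.01] w 0.407
[[-1.0, 0.003, -0.016], [0.003, 1.0, 0.004], [0.016, 0.004, -1.0]]
```

Call:
step_arm([
  [0.13,0,0.08,0,0,0],
  [0.13,0,0.08,0,0,0],
  [0,0,0,0,0,0],
  [0,0,0,0,0,0],
  [0,0,0,0,0,0],
  [0,0,0,0,0,0],
])

```text
t: 13.6
tool_pos: [577.7, 79.7, 282.9]
tool_rot: [[-1.0, 0.003, -0.017], [0.003, 1.0, 0.004], [0.017, 0.004, -1.0]]
contact_force: [2.1, 1.9, 0.7]
width: 0.406
```

```bash
python3 - <<'E'
from h import *
lid()
a=imaging.capture("side")[:,:,::-1];m=imaging.camera_model("side");b=a.copy()
# predicted lid top-centre-line (disc front rim & hinge-side rim) at several angles, y=78.5
for th,col in ((50,(0,0,255)),(55,(0,255,0)),(60,(255,0,0))):
    t=np.radians(th);c,s=np.cos(t),np.sin(t)
    for r in (-232,):
        for y in (60.5,96.5):
            q=proj(m,(692+r*c+20*s,y,118-r*s+20*c)); print(th,q); cv2.circle(b,tuple(int(round(x)) for x in q),0,col,-1)
cv2.imwrite("pics/s3.png",np.hstack([cv2.resize(x[130:270,320:420],(400,560),interpolation=cv2.INTER_NEAREST) for x in (a,b)]))
E
```

```text
t 13.6 g [578.   79.6 301.9] phi 58.22 theta 55.07 r 216.4 F [2.1 1.9 0.7] T [-0.05 -0.75 -0.03] w 0.406
[[-1.0, 0.003, -0.017], [0.003, 1.0, 0.004], [0.017, 0.004, -1.0]]
50 [333.12160541 159.83106089]
50 [326.89708798 152.90588324]
55 [340.20542221 154.12395112]
55 [333.80000887 147.32349269]
60 [347.64222133 148.95256528]
60 [341.05434239 142.27204893]
```

View pics/s3.png

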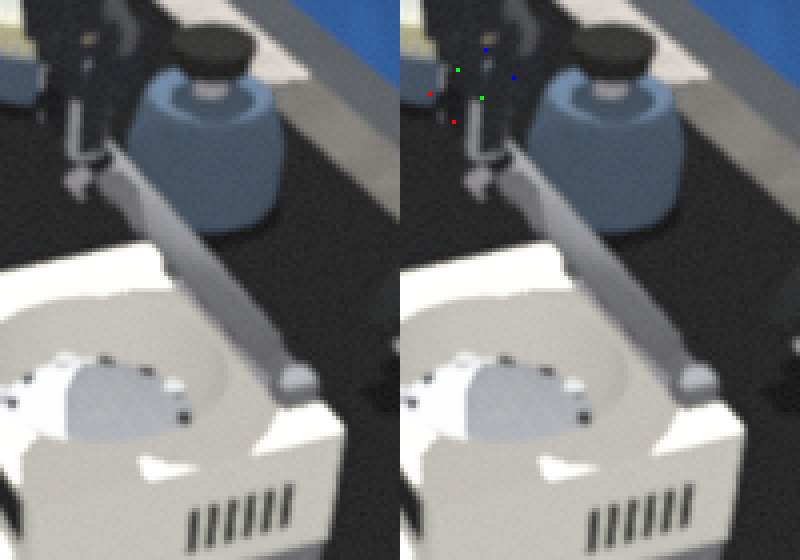

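The lid is held still in the fingers at 55° by the tool pose, about 5° below the 60.2° balance point. The side view agrees, and nothing else has moved. Handing in.

```bash
python3 -c "
from h import *
lid(); print(ticket.finish_job())"
```

```text
t 13.65 g [578.   79.6 302. ] phi 58.22 theta 55.07 r 216.4 F [1.6 1.5 0.9] T [-0.03 -0.66 -0.  ] w 0.412
[[-1.0, 0.003, -0.017], [0.003, 1.0, 0.004], [0.017, 0.004, -1.0]]
the job is handed in; nothing more can be done
None
```

The job is handed in at t = 13.7 s, with the lid gripped and holding steady at about 55°, roughly 5° below the 60° balance point.

- **Button:** I pressed it down and let it up, and the lid popped ajar. That first press hit 55 N, with a finger edge near the button's rim. I pressed again with that edge nearer the button's centre, to about 25 N against its stop, to be sure it went fully down, then released it.
- **Lid:** I gripped the bar and raised the lid along its arc. The reading was 65° there, and I commanded about 3° more but took no reading at the top. I then eased it back. It was held in the grip throughout and did not fly up or slam.
- **Last checks:** The tool held still, and the force on it was about 2–3 N. The gripper read 0.41 open, about 35 mm, which fits the 36 mm bar. The radius from grip to hinge read 216.4 mm at the end and 217.5 mm early in the lift, so the lid angle is good to about 1°. The angle comes from the tool pose. In the last picture the gripper hid the end of the bar, so the picture only agrees with it roughly.
- **Rest of the bench:** The wide side view taken with the lid up showed the nearby items where they were. I did not look again at the items far out to the sides.

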